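# Raise the filling stand four clicks and hang the funnel over the jar

## Task

Raise the toothed column of the filling stand by its red knob until the pawl has clicked exactly four times, let it gently down onto the pawl, and press down on the knob with about 15 N for a moment to be sure that the fourth tooth is caught. Then lift the steel funnel out of its white cup and set it gently in the stand's ring, flat on its shoulder with its spout hanging over the open jar, and let go. Leave the jar where it stands.

Things in the scene. Friction and masses are not known exactly. Their poses are not given: they have to be found in the camera images.
- stand: Filling stand screwed to the worktop: steel base 150 x 270 x 12 mm, upright guide sleeve 30 x 32 mm, 140 mm high, in it a toothed lift column. Origin: column axis at worktop height; z up, y points from the column to the ring and jar. On the sleeve's +x side a blue carriage holds the spring pawl and its small yellow release tab, which would let the column drop: leave it alone.
- column (a joint): Height of the lift column, m: 0 = fully down, hub on the sleeve (its start); upper stop 0.095. It weighs 0.35 to 0.6 kg with knob, arm and ring, slides up easily and falls if let go, unless a tooth stands on the pawl. Seven teeth, 12 mm apart: ramp above, square ledge below. The carriage is clamped at a new height each time: the first click comes at 6 to 38 mm of lift, the next every 12 mm.
- sleeve_top (a point): Centre of the sleeve's top, 140 mm up. How the ratchet feels: the upward pull rises by 5 to 11 N while the pawl rides up a ramp (the last 9 mm of lift before each click) and falls back at once as it clicks in below that tooth; under 20 N in all short of the upper stop. After a click let the column down about 2 mm: the tooth stands on the pawl, which then holds it. A drop or push above 45 N spoils the pawl.
- knob_centre (a point): Centre of the red round knob on top of the column: 34 mm across, 26 mm high (13 mm above and below this point), on a 12 mm stem; hub and arm lie 32 mm and more below this point. Axes as the stand's.
- ring_seat (a point): Centre of the upper face of the flat ring on the column's arm: 76 mm outside, hole 42 mm across, 8 mm thick. It rises with the column, 36 mm below the knob's centre and 120 mm from it along the stand's y.
- funnel_centre (a point): Middle of the steel funnel's gripping part: upright tube 54 mm across, from 18 mm below to 22 mm above this point, wall 2.5 mm, open top. Below: a flat shoulder flange 62 mm across, underside 24 mm below this point, a neck 37 mm across, then a spout 18 mm across, tip 80 mm below this point. 0.11 to 0.18 kg, z up. It starts parked upright in the cup, shoulder on the rim.
- funnel_shoulder (a point): Centre of the underside of the funnel's shoulder flange, 24 mm below funnel_centre: it comes to lie on the ring's upper face.
- cup: White ceramic cup in which the funnel is parked: 69 mm across, 70 mm high, hole 47 mm across, 0.55 kg; origin at the centre of its underside.
- jar: Open clip-top glass jar on the stand's base under the ring: 80 mm across, 108 mm high, lid hanging at its side; origin at the centre of its underside.
Mind the look-alikes: they are no part of the job. What is shaped like the jar but orange or yellow is not meant.

How it is judged:
By the outcome, as a careful person would: the job done as asked, in the order asked, and still so for the second after the job is handed in, with the robot touching nothing.
It also fails if it takes over 72 s, if anything falls off the work surface, if the arm or the gripper's body presses on something with over 40 N, if the wrist force passes 120 N, or if a joint passes its speed limit or range.

## Robot

A 7-joint arm with a two-finger parallel gripper is mounted at the origin on the work surface. World frame = base frame: x ahead of the robot, y to its left, z up, the work surface at z = 0. Lengths are in m, angles in rad, forces in N, time in s.
With the tool pointing down it reaches from about 0.425 to 0.95 m from the base axis. Payload 4.7 kg.
Tool frame: the origin (TCP) lies on the centre line of the jaws, within the pads' length; the fingertips stand 17 mm ahead of it and the grasp point (between the pads) lies 2 mm behind it; z points along the fingers, y is the line along which they close (so a half turn about z gives the same grasp; the last joint's range is limited). The gripper opens to 85 mm and grips with 20 to 120 N. Pads are 22 mm wide; open, the fingers measure 114 mm over their backs; the gripper's body (76 mm by 85 mm) begins 54 mm behind the grasp point. The pads swing forward as they close: fully open they stand 13 mm farther back than shut.
Start: joints at [-1.204, 0.469, -0.049, 1.532, 0.024, 1.141, -0.082], TCP at [0.26, 0.623, 0.248] pointing down, gripper open.
Joint ranges: [-2.59, 2.59], [-0.33, 1.99], [-1.39, 1.29], [0.1, 2.45], [-1.04, 4.18], [0.21, 1.99], [-2.66, 2.66]. Speed limits (rad/s): [2.57, 2.57, 3.14, 3.14, 3.14, 3.14, 3.14].

## Interface

Orientations are given as a rotation vector (axis times angle).
In Python, from cell import telemetry, imaging, ticket, look_for, outline_of gives the robot as it stands.
- The arm moves only by the tool step_arm, never from a script. Its argument "increments" is a list that holds one entry, the list of rows, each a list of 7 numbers: the turn, a rotation vector about the tool's x, y, z in degrees, then the shift along the tool's x, y, z in mm, then the finger opening in mm, from 0 to 85.4. A call has 1 to 10 rows; each row shifts and turns the commanded pose from where the row before left it, along the tool's axes as they then stand; what a row does not reach is not made up. A row lasts 1/12 s, in which the tool goes at most 41.7 mm and 7.16 degrees, less where a joint would pass 70% of its speed; a pose out of reach is approached as far as the arm can. A call with a gripper value outside its range is refused whole. The fingers move at their own pace and stop on an object; "newtons" is the grip in N (left out, the last holds). Time passes only in rows, so rows that do not move let the fingers close. It gives the time, the measured TCP pose, the force, the opening and the grip force at its end, in the units of the state.
- telemetry.observe(): the state, without advancing time (a new reading comes with each control period).
- imaging.read_camera(name): name is "side" or "top"; returns the picture (384x512x3 uint8, red, green, blue); there is no depth.
- imaging.calibration(name): a dict with "intrinsics" (3x3 intrinsics, pixels), "world_to_cam" (4x4, takes a point from world to camera coordinates). Camera axes: x right, y down, z forward; pixel columns grow to the right and rows downward; lengths in m; the calibration is good to about 2 mm. A picture is of the moment at which its call begins. calibration takes no time and is no camera call.
- ticket.sign_off(): hands the job in; it is judged then, once.
Trained networks look in the newest picture that a camera, given by its name, has taken for a name from the list of things; names that differ only in an ending like _2 or _b are one class to them, and where a whole thing is asked for, a point or a joint stands for the part that bears it (a point fixed in the world has none). Each returns a list of dicts, best first, with "confidence" (0 to 1); they miss things now and then, are a little off and sometimes report something else, mostly with a low value. They report only what shows in the picture. A call takes as long as a camera call. They do not tell look-alikes from the thing itself.
- look_for(camera, label): "point" ([x, y, z] in m, in world coordinates, good to about 4 mm: the middle of the surface that is visible of it).
- outline_of(camera, label): "mask" (384x512 bool, what is visible of it).
The state is a dict: "t": time; "joint_positions": joint angles; "dq": joint speeds; "tau": joint torques, N m; "ee_pos": TCP position; "eef_rot": TCP orientation; "contact_force": force on the tool from outside, world axes, zero at the start; "ft_torque": the same for the moment, N m; "grip_width": finger opening in m; "grasp_force": force on a finger pad.
Only numpy, scipy, OpenCV 4.12 (cv2) and the standard library are available. Lean on these libraries where they do the work, as an engineer would, in place of code of your own. Each camera call takes 0.05 s, during which the arm holds its last target. There are 200 camera calls.

## Working session

There is one attempt and no reset: what is moved stays moved. The work goes in short steps, Python scripts to look and compute and a tool call to move; the robot and the scene stay as the last step left them, time stands still between calls to the robot, and variables do not carry over. Pictures are saved under pics/ and viewed, at most 10 in all, crops included, and the job is handed in when it is done.

Besides the shell and the picture viewer there is one more tool, called by a JSON object that holds its "api" and its "payload". step_arm: Moves the arm, as the interface text tells. Its arguments: {"type":"object","properties":{"increments":{"type":"array"},"newtons":{"type":"number"}},"required":["increments"]}

```bash
ls; mkdir -p pics; python3 - <<'E'
from cell import telemetry, imaging, look_for
import cv2
print(telemetry.observe())
ims=[]
for c in("side","top"):
    im=imaging.read_camera(c); ims.append(im)
    cv2.imwrite(f"pics/{c}0.png",cv2.resize(im[:,:,::-1],(800,600)))
    for l in("knob_centre","ring_seat","funnel_centre","cup","jar","stand"):
        print(c,l,[(([round(float(x),3) for x in d["point"]]),round(d["confidence"],2)) for d in look_for(c,l)[:3]])
    k=imaging.calibration(c);print(k)
E
```

```text
pics
{'t': 0.0, 'joint_positions': array([-1.20393948,  0.46945341, -0.04859992,  1.53365926,  0.02411481,
        1.14102115, -0.08228875]), 'dq': array([-8.84934745e-04, -5.73163051e-04, -1.58804769e-05,  2.11612765e-03,
       -1.90459176e-03,  1.31384752e-03,  6.53811874e-04]), 'tau': array([-2.35214457e-04, -5.10316944e+01, -4.66901727e-02, -2.37705696e+01,
        1.07175362e-02,  7.57219037e-03,  5.53798927e-06]), 'ee_pos': array([0.25999789, 0.62233075, 0.24726802]), 'eef_rot': array([-6.17463433e-01, -3.08000531e+00,  3.03348158e-03]), 'contact_force': array([ 0.28116592, -0.32079886, -0.07755389]), 'ft_torque': array([ 0.01939649, -0.00554833, -0.03148751]), 'grasp_force': 0.0, 'grip_width': 0.08585518078106055}
side knob_centre [([0.563, -0.066, 0.162], 0.68)]
side ring_seat [([0.557, -0.063, 0.162], 0.8)]
side funnel_centre [([0.538, 0.197, 0.095], 0.59)]
side cup [([0.527, 0.215, 0.041], 0.6)]
side jar [([0.378, -0.069, 0.076], 0.91), ([0.566, 0.015, 0.089], 0.71)]
side stand [([0.551, -0.042, 0.012], 0.9)]
{'intrinsics': array([[371.31965529,   0.        , 268.40249067]
[... 463 characters left out ...]
 ([0.548, -0.091, 0.014], 0.67)]
top funnel_centre [([0.543, 0.186, 0.074], 0.56)]
top cup [([0.512, 0.172, 0.053], 0.68)]
top jar [([0.385, -0.101, 0.068], 0.88), ([0.558, -0.017, 0.089], 0.65), ([0.364, 0.096, 0.007], 0.65)]
top stand [([0.548, -0.09, 0.013], 0.65)]
{'intrinsics': array([[377.22040646,   0.        , 252.88308003],
       [  0.        , 377.22040646, 190.74898273],
       [  0.        ,   0.        ,   1.        ]]), 'world_to_cam': array([[ 0.01128604, -0.99983817,  0.01400958,  0.05223828],
       [-0.98410684, -0.01358936, -0.17705663,  0.5157889 ],
       [ 0.17721836, -0.01178865, -0.98410095,  0.92828087],
       [ 0.        ,  0.        ,  0.        ,  1.        ]])}
```

View pics/side0.png

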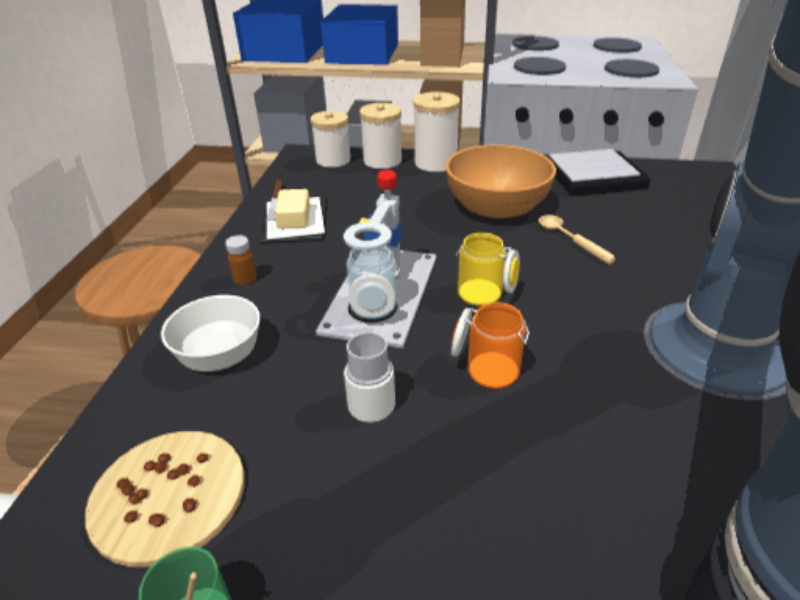

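View pics/top0.png

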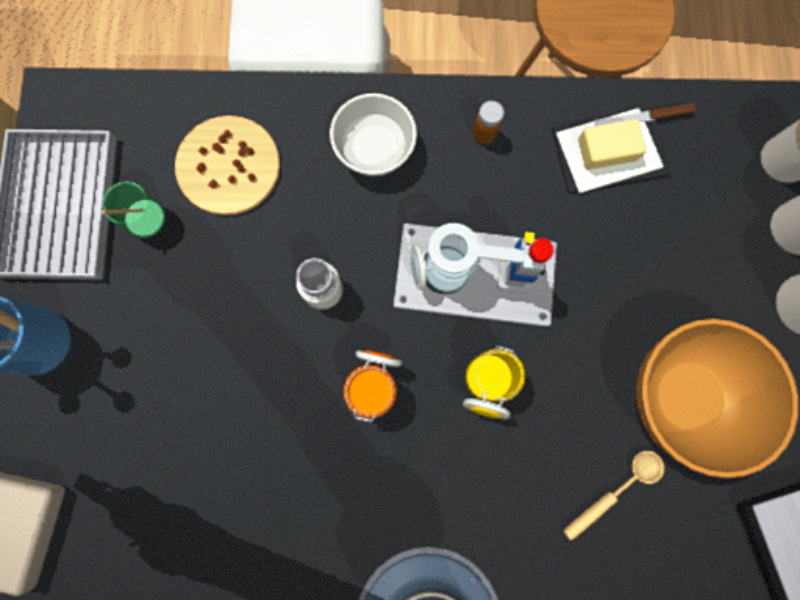

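Side picture: knob at (387,178), ring at (368,237), funnel at (367,358) in its cup (370,388). Top picture: knob (541,250), ring (454,247), funnel mouth (318,273). The orange and yellow jars are look-alikes.

```bash
cat > h.py <<'E'
import numpy as np, cv2
from cell import telemetry, imaging, look_for, outline_of
cal={c:imaging.calibration(c) for c in("side","top")}
def P(c): return cal[c]["intrinsics"]@cal[c]["world_to_cam"][:3]
def proj(c,X): p=P(c)@np.append(X,1); return p[:2]/p[2]
def onz(c,uv,z):
    p=P(c); M=np.c_[p[:,0],p[:,1],-np.array([*uv,1])]
    return np.append(np.linalg.solve(M,-(p[:,2]*z+p[:,3]))[:2],z)
def tri(a,b):
    X=cv2.triangulatePoints(P("side"),P("top"),np.array(a,float),np.array(b,float)).ravel(); return X[:3]/X[3]
def cen(m):
    n,l,s,c=cv2.connectedComponentsWithStats(m.astype(np.uint8)); i=1+np.argmax(s[1:,4]); return c[i],s[i]
def red(im,box):
    h=im.astype(int); m=(h[...,0]>110)&(h[...,1]<70)&(h[...,2]<70); k=np.zeros_like(m); x0,y0,x1,y1=box; k[y0:y1,x0:x1]=1
    return m&k
E
python3 - <<'E'
from h import *
np.set_printoptions(precision=4,suppress=True)
S=imaging.read_camera("side");T=imaging.read_camera("top")
a,sa=cen(red(S,(220,95,280,135)));b,sb=cen(red(T,(325,140,370,180)))
print("knob",a,sa,b,sb,tri(a,b), onz("top",b,.21))
for l in("funnel_centre","ring_seat","cup","jar"):
    for c in("side","top"):
        for d in outline_of(c,l)[:3]:
            m=d["mask"]
            if m.sum(): print(l,c,round(d["confidence"],2),*cen(m))
crops=[cv2.resize(S[200:280,205:265],(390,520),interpolation=2),cv2.resize(T[130:210,180:240],(390,520),interpolation=2)]
cv2.imwrite("pics/f.png",np.hstack(crops)[:,:,::-1])
cv2.imwrite("pics/r.png",np.hstack([cv2.resize(S[95:165,210:270],(390,455),interpolation=2),cv2.resize(T[130:200,250:360],(400,255),interpolation=2) if 0 else cv2.resize(T[135:205,255:315],(390,455),interpolation=2)])[:,:,::-1])
E
```

```text
knob [247.1286 114.0714] [241 108  13  13 140] [345.9722 159.8389] [339 152  15  16 180] [ 0.56   -0.1447  0.1974] [ 0.5567 -0.1414  0.21  ]
funnel_centre side 0.86 [235.3509 229.0727] [222 212  28  35 798]
funnel_centre top 0.6 [201.6897 177.8953] [190 165  25  27 535]
ring_seat side 0.9 [240.6853 138.2411] [220 108  36  53 734]
ring_seat top 0.76 [310.2534 160.3949] [ 274  143   79   32 1089]
cup side 0.62 [237.133 254.795] [221 240  32  30 722]
cup top 0.65 [207.8385 190.6771] [194 179  25  19 192]
jar side 0.72 [315.0939 219.1125] [ 289  193   49   55 1884]
jar side 0.65 [237.5239 179.9233] [ 222  158   31   45 1174]
jar side 0.61 [310.8482 171.5521] [ 293  149   40   46 1449]
jar top 0.96 [277.8243 174.3399] [262 156  41  31 609]
jar top 0.86 [315.0549 244.5725] [ 296  224   39   44 1275]
jar top 0.78 [236.9711 246.8363] [ 221  225   34   42 1002]
```

View pics/f.png

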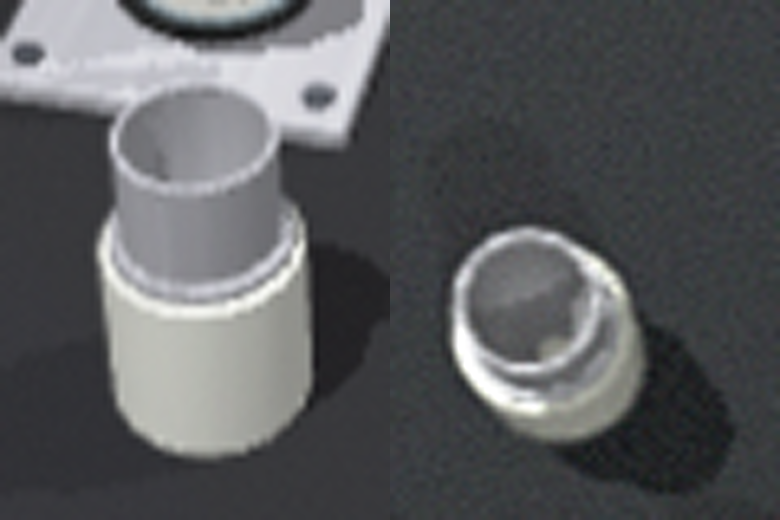

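View pics/r.png

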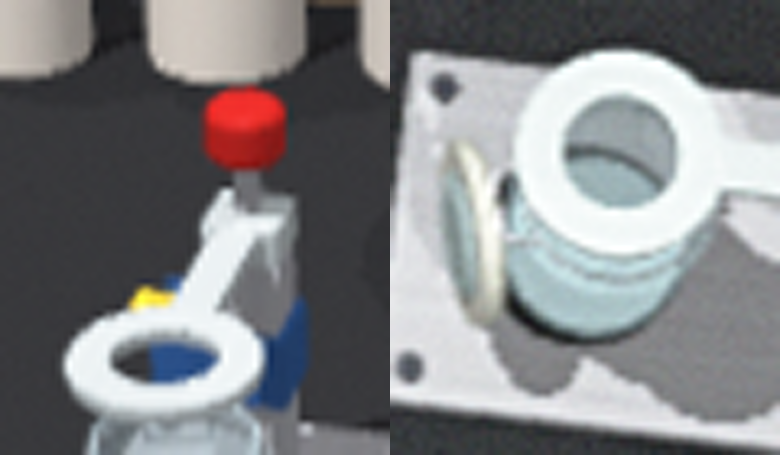

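Funnel crop: the rim ellipses are centred near crop (195,140) side and (137,301) top. Ring crop: the ring is centred near (164,357) side and (231,151) top. The red knob is clear of everything, and the pawl carriage (blue, with the yellow tab) lies below it on the left.

```bash
python3 - <<'E'
from h import *
np.set_printoptions(precision=4,suppress=True)
K=np.array([.56,-.1447,.1974])
f=tri((234.6,221.1),(200.7,175.8)); r=tri((234.9,149.5),(290.2,157.8))
print("rim",f,onz("side",(234.6,221.1),.116),onz("top",(200.7,175.8),.116))
print("ring",r,r-K,np.linalg.norm((r-K)[:2]),np.degrees(np.arctan2(*(r-K)[[1,0]])))
print(onz("side",(234.9,149.5),.162),onz("top",(290.2,157.8),.162))
from scipy.spatial.transform import Rotation as R
print(R.from_rotvec(telemetry.observe()["eef_rot"]).as_matrix())
E
```

```text
rim [0.5374 0.1858 0.1133] [0.5363 0.1887 0.116 ] [0.5372 0.1854 0.116 ]
ring [ 0.5734 -0.0256  0.1582] [ 0.0134  0.1191 -0.0392] 0.11984390184072478 83.58887138243485
[ 0.5717 -0.0192  0.162 ] [ 0.5726 -0.0252  0.162 ]
[[-0.9227  0.3856 -0.    ]
 [ 0.3856  0.9227  0.0001]
 [ 0.      0.0001 -1.    ]]
```

{"api": "step_arm", "payload": {"increments": [[[0,0,3.7,-40,-4,0,85],[0,0,3.7,-40,-4,0,85],[0,0,3.7,-40,-4,0,85],[0,0,3.7,-40,-4,0,85],[0,0,3.7,-40,-4,0,85],[0,0,3.7,-40,-4,0,85],[0,0,3.7,-40,-4,0,85],[0,0,3.7,-40,-4,0,85],[0,0,3.7,-40,-4,0,85],[0,0,3.7,-40,-4,0,85]]], "newtons": 60}}

```text
t: 2.03
ee_pos: [0.5406, 0.3417, 0.2484]
eef_rot: [1.567, 2.722, 0.001]
contact_force: [0.2, 0.5, -0.4]
grip_width: 0.0853
grasp_force: 0.0
```

```bash
cat >> h.py <<'E'
from scipy.spatial.transform import Rotation as R
def togo(target, yaw_y=-6.4):
    """shift in tool axes (mm) after / before turning, and turn about tool z (deg)"""
    s=telemetry.observe(); M=R.from_rotvec(s["eef_rot"]).as_matrix(); d=np.array(target)-s["ee_pos"]
    a=np.degrees(np.arctan2(M[1,1],M[0,1])); G=R.from_euler("z",np.radians(yaw_y)).as_matrix()@np.array([[0,1,0],[1,0,0],[0,0,-1.]])
    print("t",round(s["t"],2),"pos",s["ee_pos"].round(4),"yaw",a.round(2),"tilt",M[2,:2].round(4),"F",s["contact_force"].round(2),"w",round(s["grip_width"]*1e3,1))
    print(" turn z",(a-yaw_y).round(2),"shift now-axes",(M.T@d*1e3).round(1),"goal-axes",(G.T@d*1e3).round(1))
E
python3 -c "
from h import *
togo([.56,-.1447,.26])"
```

```text
t 2.03 pos [0.5406 0.3417 0.2484] yaw 30.14 tilt [0.0001 0.0008] F [ 0.24  0.53 -0.38] w 85.3
 turn z 36.54 shift now-axes [-430.4 -227.5  -11.8] goal-axes [-481.2   73.5  -11.6]
```

{"api": "step_arm", "payload": {"increments": [[[0,0,3.65,-40,-7,0,85],[0,0,3.65,-40,-7,0,85],[0,0,3.65,-40,-7,0,85],[0,0,3.65,-40,-7,0,85],[0,0,3.65,-40,-7,0,85],[0,0,3.65,-40,-7,0,85],[0,0,3.65,-40,-7,0,85],[0,0,3.65,-40,-7,0,85],[0,0,3.65,-40,-7,0,85],[0,0,3.65,-40,-7,0,85]]]}}

```text
t: 2.87
ee_pos: [0.567, -0.057, 0.2486]
eef_rot: [2.341, 2.094, 0.001]
contact_force: [1.2, -0.5, 0.3]
grip_width: 0.085
grasp_force: 0.0
```

```bash
python3 -c "
from h import *
togo([.56,-.1447,.197])"
```

```text
t 2.87 pos [ 0.567  -0.057   0.2486] yaw -6.36 tilt [0.0001 0.001 ] F [ 1.22 -0.47  0.31] w 85.0
 turn z 0.04 shift now-axes [-87.9   2.7  51.6] goal-axes [-87.9   2.8  51.6]
```

{"api": "step_arm", "payload": {"increments": [[[0,0,0,-30,0,0,85],[0,0,0,-25,0,0,85],[0,0,0,-15,0,0,85],[0,0,0,0,0,0,85],[0,0,0,0,0,0,85],[0,0,0,0,0,0,85]]]}}

```text
t: 3.37
ee_pos: [0.5599, -0.123, 0.2482]
eef_rot: [-2.335, -2.1, -0.001]
contact_force: [-0.6, 0.9, -0.2]
grip_width: 0.0845
grasp_force: 0.0
```

```bash
python3 - <<'E'
from h import *
S=imaging.read_camera("side");T=imaging.read_camera("top")
togo([.56,-.1447,.197])
a,sa=cen(red(S,(220,95,280,135)))
print(a,sa)
m=red(T,(325,140,370,180)); print(m.sum())
cv2.imwrite("pics/k.png",np.hstack([cv2.resize(S[60:170,190:300],(400,400),interpolation=2),cv2.resize(T[110:220,280:390],(400,400),interpolation=2)])[:,:,::-1])
E
```

```text
t 3.47 pos [ 0.56   -0.1226  0.2481] yaw -6.0 tilt [ 0.0009 -0.0002] F [-0.07  0.4   0.  ] w 85.1
 turn z 0.4 shift now-axes [-22.    2.4  51.1] goal-axes [-21.9   2.5  51.1]
[247.08088235 114.44117647] [241 109  13  12 136]
14
```

View pics/k.png

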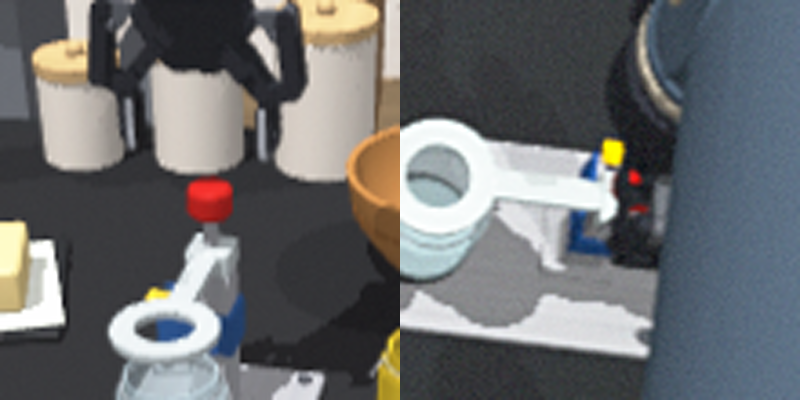

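The open gripper straddles the red knob (209,200 in the left half), still slightly behind it. Next I centre and go down.

{"api": "step_arm", "payload": {"increments": [[[0,0,0.4,-12,2.4,0,85],[0,0,0,-10,0,0,85],[0,0,0,0,0,12,85],[0,0,0,0,0,14,85],[0,0,0,0,0,14,85],[0,0,0,0,0,9,85],[0,0,0,0,0,0,85],[0,0,0,0,0,0,85]]]}}

```text
t: 4.13
ee_pos: [0.5592, -0.1469, 0.1986]
eef_rot: [-2.345, -2.089, 0.002]
contact_force: [0.9, -0.1, -0.8]
grip_width: 0.085
grasp_force: 0.0
```

{"api": "step_arm", "payload": {"increments": [[[0,0,0,0,0,0,20],[0,0,0,0,0,0,20],[0,0,0,0,0,0,20],[0,0,0,0,0,0,20],[0,0,0,0,0,0,20],[0,0,0,0,0,0,20],[0,0,0,0,0,0,20]]], "newtons": 60}}

```text
t: 4.72
ee_pos: [0.5589, -0.1467, 0.2002]
eef_rot: [-2.344, -2.09, 0.0]
contact_force: [-3.2, 1.5, 5.9]
grip_width: 0.0318
grasp_force: 59.3
```

```bash
python3 -c "
from h import *
togo([.56,-.1447,.199])"
```

```text
t 4.72 pos [ 0.5589 -0.1467  0.2002] yaw -6.57 tilt [ 0.0008 -0.0011] F [-3.18  1.49  5.86] w 31.8
 turn z -0.17 shift now-axes [2.1 0.8 1.2] goal-axes [2.1 0.8 1.2]
```

{"api": "step_arm", "payload": {"increments": [[[0,0,0,0,0,-1,20],[0,0,0,0,0,-1,20],[0,0,0,0,0,0,20]]], "newtons": 80}}

```text
t: 4.97
ee_pos: [0.5589, -0.1468, 0.2006]
eef_rot: [-2.344, -2.09, 0.002]
contact_force: [-0.9, -0.7, -2.9]
grip_width: 0.0307
grasp_force: 79.8
```

{"api": "step_arm", "payload": {"increments": [[[0,0,0,0,0,-1,20],[0,0,0,0,0,-1,20],[0,0,0,0,0,0,20]]]}}

```text
t: 5.22
ee_pos: [0.5589, -0.1467, 0.2028]
eef_rot: [-2.344, -2.089, 0.002]
contact_force: [-1.4, -0.7, -6.0]
grip_width: 0.0308
grasp_force: 79.6
```

{"api": "step_arm", "payload": {"increments": [[[0,0,0,0,0,-1,20],[0,0,0,0,0,-1,20],[0,0,0,0,0,0,20]]]}}

```text
t: 5.47
ee_pos: [0.5589, -0.1467, 0.2049]
eef_rot: [-2.344, -2.09, 0.001]
contact_force: [-1.9, -0.6, -6.8]
grip_width: 0.0307
grasp_force: 80.1
```

{"api": "step_arm", "payload": {"increments": [[[0,0,0,0,0,-1,20],[0,0,0,0,0,-1,20],[0,0,0,0,0,0,20]]]}}

```text
t: 5.72
ee_pos: [0.5589, -0.1467, 0.2064]
eef_rot: [-2.344, -2.09, 0.002]
contact_force: [0.1, -0.9, -14.6]
grip_width: 0.0308
grasp_force: 80.5
```

{"api": "step_arm", "payload": {"increments": [[[0,0,0,0,0,-1,20],[0,0,0,0,0,-1,20],[0,0,0,0,0,0,20]]]}}

```text
t: 5.97
ee_pos: [0.5589, -0.1467, 0.2088]
eef_rot: [-2.344, -2.089, 0.002]
contact_force: [-1.0, -1.1, -16.1]
grip_width: 0.0307
grasp_force: 80.5
```

{"api": "step_arm", "payload": {"increments": [[[0,0,0,0,0,-1,20],[0,0,0,0,0,-1,20],[0,0,0,0,0,0,20]]]}}

```text
t: 6.22
ee_pos: [0.5589, -0.1467, 0.2111]
eef_rot: [-2.344, -2.089, 0.001]
contact_force: [-2.2, -1.2, -15.0]
grip_width: 0.0312
grasp_force: 80.7
```

{"api": "step_arm", "payload": {"increments": [[[0,0,0,0,0,-1,20],[0,0,0,0,0,-1,20],[0,0,0,0,0,0,20]]]}}

```text
t: 6.47
ee_pos: [0.559, -0.1467, 0.2144]
eef_rot: [-2.344, -2.089, 0.0]
contact_force: [-6.0, 0.7, -6.2]
grip_width: 0.0308
grasp_force: 81.8
```

{"api": "step_arm", "payload": {"increments": [[[0,0,0,0,0,-1,20],[0,0,0,0,0,-1,20],[0,0,0,0,0,0,20]]]}}

```text
t: 6.72
ee_pos: [0.559, -0.1467, 0.2168]
eef_rot: [-2.344, -2.089, -0.001]
contact_force: [-5.2, 0.2, -6.0]
grip_width: 0.0306
grasp_force: 81.8
```

{"api": "step_arm", "payload": {"increments": [[[0,0,0,0,0,-1,20],[0,0,0,0,0,-1,20],[0,0,0,0,0,0,20]]]}}

```text
t: 6.97
ee_pos: [0.559, -0.1467, 0.2175]
eef_rot: [-2.344, -2.089, 0.001]
contact_force: [-5.1, 0.6, -10.2]
grip_width: 0.0308
grasp_force: 81.4
```

{"api": "step_arm", "payload": {"increments": [[[0,0,0,0,0,-1,20],[0,0,0,0,0,-1,20],[0,0,0,0,0,0,20]]]}}

```text
t: 7.22
ee_pos: [0.559, -0.1467, 0.219]
eef_rot: [-2.344, -2.089, 0.001]
contact_force: [-5.8, -0.2, -13.8]
grip_width: 0.0313
grasp_force: 81.0
```

{"api": "step_arm", "payload": {"increments": [[[0,0,0,0,0,-1,20],[0,0,0,0,0,-1,20],[0,0,0,0,0,0,20]]]}}

```text
t: 7.47
ee_pos: [0.5589, -0.1467, 0.221]
eef_rot: [-2.344, -2.089, 0.001]
contact_force: [-5.3, 0.0, -15.0]
grip_width: 0.0311
grasp_force: 80.9
```

{"api": "step_arm", "payload": {"increments": [[[0,0,0,0,0,-1,20],[0,0,0,0,0,-1,20],[0,0,0,0,0,0,20]]]}}

```text
t: 7.72
ee_pos: [0.559, -0.1467, 0.2231]
eef_rot: [-2.344, -2.089, 0.001]
contact_force: [-6.2, -0.7, -15.4]
grip_width: 0.0307
grasp_force: 80.8
```

{"api": "step_arm", "payload": {"increments": [[[0,0,0,0,0,-1,20],[0,0,0,0,0,-1,20],[0,0,0,0,0,0,20]]]}}

```text
t: 7.97
ee_pos: [0.559, -0.1467, 0.2264]
eef_rot: [-2.344, -2.089, 0.0]
contact_force: [-8.2, 1.1, -6.5]
grip_width: 0.0307
grasp_force: 81.9
```

{"api": "step_arm", "payload": {"increments": [[[0,0,0,0,0,-1,20],[0,0,0,0,0,-1,20],[0,0,0,0,0,0,20]]]}}

```text
t: 8.22
ee_pos: [0.559, -0.1468, 0.2289]
eef_rot: [-2.344, -2.089, -0.0]
contact_force: [-10.1, 0.7, -6.0]
grip_width: 0.031
grasp_force: 81.9
```

{"api": "step_arm", "payload": {"increments": [[[0,0,0,0,0,-1,20],[0,0,0,0,0,-1,20],[0,0,0,0,0,0,20]]]}}

```text
t: 8.47
ee_pos: [0.559, -0.1467, 0.2298]
eef_rot: [-2.344, -2.09, 0.0]
contact_force: [-7.2, 0.5, -12.2]
grip_width: 0.031
grasp_force: 81.2
```

{"api": "step_arm", "payload": {"increments": [[[0,0,0,0,0,-1,20],[0,0,0,0,0,-1,20],[0,0,0,0,0,0,20]]]}}

```text
t: 8.72
ee_pos: [0.559, -0.1468, 0.2316]
eef_rot: [-2.344, -2.089, 0.001]
contact_force: [-6.9, 0.5, -13.2]
grip_width: 0.0312
grasp_force: 81.1
```

{"api": "step_arm", "payload": {"increments": [[[0,0,0,0,0,-1,20],[0,0,0,0,0,-1,20],[0,0,0,0,0,0,20]]]}}

```text
t: 8.97
ee_pos: [0.5589, -0.1467, 0.2334]
eef_rot: [-2.344, -2.089, 0.001]
contact_force: [-6.0, -0.1, -13.9]
grip_width: 0.0314
grasp_force: 81.0
```

{"api": "step_arm", "payload": {"increments": [[[0,0,0,0,0,-1,20],[0,0,0,0,0,-1,20],[0,0,0,0,0,0,20]]]}}

```text
t: 9.22
ee_pos: [0.559, -0.1467, 0.2354]
eef_rot: [-2.344, -2.089, 0.001]
contact_force: [-6.8, 0.1, -13.7]
grip_width: 0.0307
grasp_force: 81.0
```

{"api": "step_arm", "payload": {"increments": [[[0,0,0,0,0,-1,20],[0,0,0,0,0,-1,20],[0,0,0,0,0,0,20]]]}}

```text
t: 9.47
ee_pos: [0.559, -0.1467, 0.2386]
eef_rot: [-2.344, -2.089, -0.0]
contact_force: [-8.7, 1.5, -6.3]
grip_width: 0.0312
grasp_force: 81.9
```

{"api": "step_arm", "payload": {"increments": [[[0,0,0,0,0,-1,20],[0,0,0,0,0,-1,20],[0,0,0,0,0,0,20]]]}}

```text
t: 9.72
ee_pos: [0.559, -0.1467, 0.2409]
eef_rot: [-2.344, -2.089, -0.001]
contact_force: [-8.8, 1.6, -6.1]
grip_width: 0.0308
grasp_force: 81.8
```

{"api": "step_arm", "payload": {"increments": [[[0,0,0,0,0,-1,20],[0,0,0,0,0,-1,20],[0,0,0,0,0,0,20]]]}}

```text
t: 9.97
ee_pos: [0.559, -0.1467, 0.2419]
eef_rot: [-2.344, -2.089, 0.0]
contact_force: [-7.0, 0.4, -12.4]
grip_width: 0.0312
grasp_force: 81.3
```

{"api": "step_arm", "payload": {"increments": [[[0,0,0,0,0,-1,20],[0,0,0,0,0,-1,20],[0,0,0,0,0,0,20]]]}}

```text
t: 10.22
ee_pos: [0.5589, -0.1467, 0.2435]
eef_rot: [-2.344, -2.089, 0.001]
contact_force: [-5.9, 0.3, -14.3]
grip_width: 0.0308
grasp_force: 81.0
```

{"api": "step_arm", "payload": {"increments": [[[0,0,0,0,0,-1,20],[0,0,0,0,0,-1,20],[0,0,0,0,0,0,20]]]}}

```text
t: 10.47
ee_pos: [0.5589, -0.1467, 0.2454]
eef_rot: [-2.344, -2.089, 0.001]
contact_force: [-5.5, 0.6, -13.9]
grip_width: 0.0308
grasp_force: 80.9
```

{"api": "step_arm", "payload": {"increments": [[[0,0,0,0,0,-1,20],[0,0,0,0,0,-1,20],[0,0,0,0,0,0,20]]]}}

```text
t: 10.72
ee_pos: [0.5589, -0.1467, 0.2473]
eef_rot: [-2.344, -2.089, 0.001]
contact_force: [-5.2, -0.4, -14.4]
grip_width: 0.031
grasp_force: 80.9
```

Three clicks so far; the fourth is about 1 mm away.

{"api": "step_arm", "payload": {"increments": [[[0,0,0,0,0,-1,20],[0,0,0,0,0,-1,20],[0,0,0,0,0,0,20]]]}}

```text
t: 10.97
ee_pos: [0.559, -0.1467, 0.2506]
eef_rot: [-2.344, -2.089, -0.0]
contact_force: [-8.2, 0.0, -4.7]
grip_width: 0.0312
grasp_force: 81.9
```

Four clicks. Now I let it down in small steps.

{"api": "step_arm", "payload": {"increments": [[[0,0,0,0,0,0.5,20],[0,0,0,0,0,0.5,20],[0,0,0,0,0,0,20]]]}}

```text
t: 11.22
ee_pos: [0.559, -0.1467, 0.2503]
eef_rot: [-2.344, -2.089, -0.001]
contact_force: [-10.2, 1.9, -4.5]
grip_width: 0.0308
grasp_force: 82.0
```

{"api": "step_arm", "payload": {"increments": [[[0,0,0,0,0,0.5,20],[0,0,0,0,0,0.5,20],[0,0,0,0,0,0,20]]]}}

```text
t: 11.47
ee_pos: [0.559, -0.1468, 0.2494]
eef_rot: [-2.344, -2.089, -0.001]
contact_force: [-9.7, 0.3, -4.8]
grip_width: 0.0311
grasp_force: 82.1
```

{"api": "step_arm", "payload": {"increments": [[[0,0,0,0,0,0.5,20],[0,0,0,0,0,0,20],[0,0,0,0,0,0,20]]]}}

```text
t: 11.72
ee_pos: [0.559, -0.1467, 0.2489]
eef_rot: [-2.344, -2.089, -0.001]
contact_force: [-9.9, 1.2, -3.9]
grip_width: 0.0307
grasp_force: 82.1
```

{"api": "step_arm", "payload": {"increments": [[[0,0,0,0,0,0.5,20],[0,0,0,0,0,0,20],[0,0,0,0,0,0,20]]]}}

```text
t: 11.97
ee_pos: [0.559, -0.1467, 0.2484]
eef_rot: [-2.344, -2.089, -0.001]
contact_force: [-10.0, 1.7, -3.9]
grip_width: 0.0307
grasp_force: 82.1
```

{"api": "step_arm", "payload": {"increments": [[[0,0,0,0,0,0.5,20],[0,0,0,0,0,0,20],[0,0,0,0,0,0,20]]]}}

```text
t: 12.22
ee_pos: [0.559, -0.1467, 0.2479]
eef_rot: [-2.344, -2.089, -0.001]
contact_force: [-9.6, 1.5, -4.6]
grip_width: 0.0308
grasp_force: 82.1
```

{"api": "step_arm", "payload": {"increments": [[[0,0,0,0,0,0.5,20],[0,0,0,0,0,0,20],[0,0,0,0,0,0,20]]]}}

```text
t: 12.47
ee_pos: [0.559, -0.1467, 0.2476]
eef_rot: [-2.344, -2.089, -0.001]
contact_force: [-10.0, 1.5, -2.2]
grip_width: 0.0307
grasp_force: 82.3
```

{"api": "step_arm", "payload": {"increments": [[[0,0,0,0,0,0.5,20],[0,0,0,0,0,0,20],[0,0,0,0,0,0,20]]]}}

```text
t: 12.72
ee_pos: [0.559, -0.1467, 0.2476]
eef_rot: [-2.344, -2.089, -0.002]
contact_force: [-11.1, 3.5, -1.2]
grip_width: 0.0307
grasp_force: 82.5
```

{"api": "step_arm", "payload": {"increments": [[[0,0,0,0,0,0.5,20],[0,0,0,0,0,0,20],[0,0,0,0,0,0,20]]]}}

```text
t: 12.97
ee_pos: [0.559, -0.1467, 0.2475]
eef_rot: [-2.344, -2.089, -0.002]
contact_force: [-12.9, 2.9, 1.6]
grip_width: 0.0309
grasp_force: 82.7
```

{"api": "step_arm", "payload": {"increments": [[[0,0,0,0,0,0.5,20],[0,0,0,0,0,0,20],[0,0,0,0,0,0,20]]]}}

```text
t: 13.22
ee_pos: [0.5591, -0.1468, 0.2474]
eef_rot: [-2.344, -2.089, -0.003]
contact_force: [-13.4, 3.1, 4.0]
grip_width: 0.0307
grasp_force: 83.0
```

{"api": "step_arm", "payload": {"increments": [[[0,0,0,0,0,0.5,20],[0,0,0,0,0,0,20],[0,0,0,0,0,0,20]]]}}

```text
t: 13.47
ee_pos: [0.559, -0.1467, 0.2473]
eef_rot: [-2.344, -2.089, -0.003]
contact_force: [-12.8, 3.4, 6.9]
grip_width: 0.0313
grasp_force: 83.2
```

{"api": "step_arm", "payload": {"increments": [[[0,0,0,0,0,0.5,20],[0,0,0,0,0,0.5,20],[0,0,0,0,0,0,20],[0,0,0,0,0,0,20]]]}}

```text
t: 13.8
ee_pos: [0.5591, -0.1468, 0.2473]
eef_rot: [-2.344, -2.089, -0.004]
contact_force: [-15.6, 3.3, 9.8]
grip_width: 0.0307
grasp_force: 83.7
```

{"api": "step_arm", "payload": {"increments": [[[0,0,0,0,0,0.5,20],[0,0,0,0,0,0,20],[0,0,0,0,0,0,20],[0,0,0,0,0,0,20],[0,0,0,0,0,0,20],[0,0,0,0,0,0,20]]]}}

```text
t: 14.3
ee_pos: [0.5591, -0.1468, 0.2472]
eef_rot: [-2.344, -2.089, -0.004]
contact_force: [-15.9, 3.7, 13.7]
grip_width: 0.0306
grasp_force: 84.0
```

{"api": "step_arm", "payload": {"increments": [[[0,0,0,0,0,0.4,20],[0,0,0,0,0,0,20],[0,0,0,0,0,0,20],[0,0,0,0,0,0,20],[0,0,0,0,0,0,20],[0,0,0,0,0,0,20],[0,0,0,0,0,0,20],[0,0,0,0,0,0,20]]]}}

```text
t: 14.97
ee_pos: [0.5591, -0.1468, 0.2472]
eef_rot: [-2.344, -2.089, -0.005]
contact_force: [-17.1, 4.7, 15.6]
grip_width: 0.0308
grasp_force: 84.2
```

{"api": "step_arm", "payload": {"increments": [[[0,0,0,0,0,-0.7,20],[0,0,0,0,0,-0.7,20],[0,0,0,0,0,-0.7,20],[0,0,0,0,0,-0.5,20],[0,0,0,0,0,0,20],[0,0,0,0,0,0,20]]]}}

```text
t: 15.47
ee_pos: [0.559, -0.1467, 0.2475]
eef_rot: [-2.344, -2.089, -0.003]
contact_force: [-13.0, 2.9, 3.4]
grip_width: 0.0306
grasp_force: 82.9
```

{"api": "step_arm", "payload": {"increments": [[[0,0,0,0,0,-0.5,20],[0,0,0,0,0,0,50],[0,0,0,0,0,0,85],[0,0,0,0,0,0,85],[0,0,0,0,0,0,85],[0,0,0,0,0,0,85],[0,0,0,0,0,0,85]]]}}

```text
t: 16.05
ee_pos: [0.5605, -0.1469, 0.2453]
eef_rot: [2.344, 2.089, 0.003]
contact_force: [-0.1, -0.7, -0.2]
grip_width: 0.085
grasp_force: 0.0
```

{"api": "step_arm", "payload": {"increments": [[[0,0,0,0,0,-15,85],[0,0,0,0,0,-20,85],[0,0,0,0,0,-20,85],[0,0,0,0,0,-10,85],[0,0,0,0,0,0,85],[0,0,0,0,0,0,85]]]}}

```text
t: 16.55
ee_pos: [0.5596, -0.1468, 0.3094]
eef_rot: [2.345, 2.09, 0.001]
contact_force: [-0.4, 0.0, -1.6]
grip_width: 0.085
grasp_force: 0.0
```

```bash
python3 -c "
from h import *
togo([.537,.187,.25])"
```

```text
t 16.55 pos [ 0.5596 -0.1468  0.3094] yaw -6.57 tilt [0.0002 0.0006] F [-0.36  0.04 -1.6 ] w 85.0
 turn z -0.17 shift now-axes [329.  -60.7  59.4] goal-axes [329.2 -59.6  59.4]
```

{"api": "step_arm", "payload": {"increments": [[[0,0,0,30,-6,0,85],[0,0,0,38,-7,0,85],[0,0,0,38,-7,0,85],[0,0,0,38,-7,5,85],[0,0,0,38,-7,10,85],[0,0,0,38,-7,10,85],[0,0,0,38,-7,10,85],[0,0,0,38,-7,10,85],[0,0,0,33,-6,10,85],[0,0,0,0,0,4,85]]]}}

```text
t: 17.38
ee_pos: [0.5332, 0.1959, 0.2469]
eef_rot: [-2.328, -2.101, 0.004]
contact_force: [-0.7, 1.4, -0.7]
grip_width: 0.0848
grasp_force: 0.0
```

{"api": "step_arm", "payload": {"increments": [[[0,0,0,0,0,0,85],[0,0,0,0,0,0,85],[0,0,0,0,0,0,85]]]}}

```text
t: 17.63
ee_pos: [0.5369, 0.1851, 0.2502]
eef_rot: [2.348, 2.087, -0.001]
contact_force: [0.0, -0.3, -0.5]
grip_width: 0.085
grasp_force: 0.0
```

```bash
python3 - <<'E'
from h import *
np.set_printoptions(precision=4,suppress=True)
S=imaging.read_camera("side");T=imaging.read_camera("top")
togo([.537,.187,.094])
mS=red(S,(220,60,280,135));mT=red(T,(325,130,390,190))
if mS.sum() and mT.sum():
    a,sa=cen(mS);b,sb=cen(mT);print("knob",a,sa,b,sb,tri(a,b))
cv2.imwrite("pics/r2.png",np.hstack([cv2.resize(S[75:165,205:265],(360,540),interpolation=2),cv2.resize(T[125:215,255:325],(420,540),interpolation=2)])[:,:,::-1])
E
```

```text
t 17.73 pos [0.5371 0.1852 0.2508] yaw -6.75 tilt [0.     0.0007] F [-0.17  0.7  -0.  ] w 85.1
 turn z -0.35 shift now-axes [  1.8  -0.4 156.8] goal-axes [  1.8  -0.3 156.8]
knob [249.4643  97.7321] [247  92   6  13  56] [351.9914 153.9655] [344 146  17  17 232] [ 0.5561 -0.1452  0.2445]
```

View pics/r2.png

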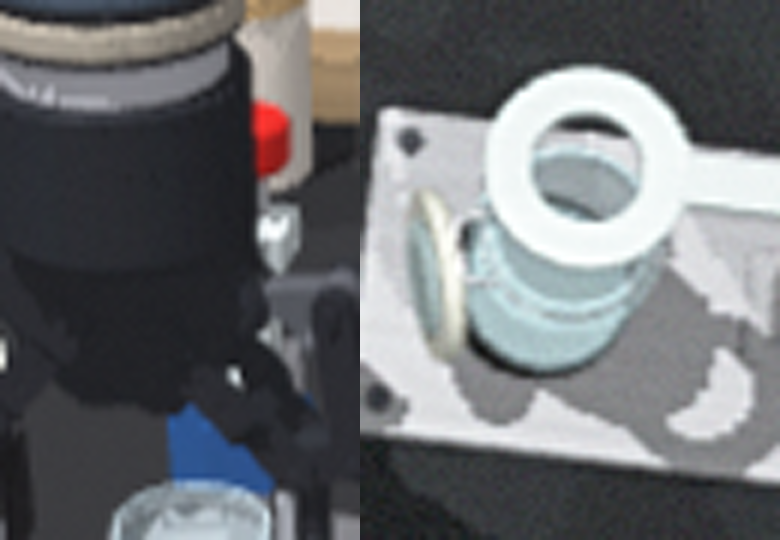

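The top picture shows the ring raised, centred at crop (590,167), and the jar still in place; the knob (side, 270,138) is now at z≈0.2445. Going down on the funnel.

{"api": "step_arm", "payload": {"increments": [[[0,0,0,1.8,0,15,85],[0,0,0,0,0,30,85],[0,0,0,0,0,30,85],[0,0,0,0,0,30,85],[0,0,0,0,0,25,85],[0,0,0,0,0,15,85],[0,0,0,0,0,9,85],[0,0,0,0,0,0,85],[0,0,0,0,0,0,85],[0,0,0,0,0,0,85]]]}}

```text
t: 18.57
ee_pos: [0.5379, 0.1888, 0.0979]
eef_rot: [2.345, 2.089, 0.004]
contact_force: [-0.6, 0.5, -0.8]
grip_width: 0.0848
grasp_force: 0.0
```

```bash
python3 - <<'E'
from h import *
np.set_printoptions(precision=4,suppress=True)
togo([.537,.187,.096])
for z in (.2085,): print("ring",onz("top",(292.9,152.5),z))
S=imaging.read_camera("side")
cv2.imwrite("pics/g.png",cv2.resize(S[170:290,175:305],(650,600),interpolation=2)[:,:,::-1])
E
```

```text
t 18.57 pos [0.5379 0.1888 0.0979] yaw -6.62 tilt [0.0014 0.0023] F [-0.58  0.52 -0.79] w 84.8
 turn z -0.22 shift now-axes [-1.9 -0.7  1.9] goal-axes [-1.9 -0.7  1.9]
ring [ 0.5719 -0.0259  0.2085]
```

View pics/g.png

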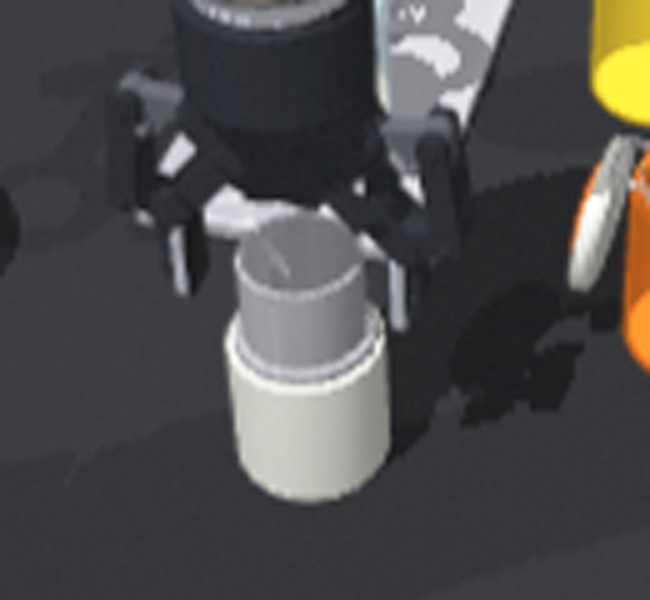

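The open fingers straddle the tube (tips at crop 188 and 395, tube at 302). I shift slightly toward the robot and close.

{"api": "step_arm", "payload": {"increments": [[[0,0,0,-1.5,-2.5,1,85],[0,0,0,0,0,0,70],[0,0,0,0,0,0,65],[0,0,0,0,0,0,60],[0,0,0,0,0,0,55],[0,0,0,0,0,0,45],[0,0,0,0,0,0,45],[0,0,0,0,0,0,45],[0,0,0,0,0,0,45],[0,0,0,0,0,0,45]]], "newtons": 30}}

```text
t: 19.45
ee_pos: [0.535, 0.1878, 0.0962]
eef_rot: [2.345, 2.09, 0.003]
contact_force: [1.5, -0.2, 4.8]
grip_width: 0.0528
grasp_force: 31.5
```

{"api": "step_arm", "payload": {"increments": [[[0,0,0,0,0,-5,45],[0,0,0,0,0,-10,45],[0,0,0,0,0,-25,45],[0,0,0,0,0,-38,45],[0,0,0,0,0,-38,45],[0,0,0,0,0,-38,45],[0,0,0,0,0,-38,45],[0,0,0,0,0,-30,45],[0,0,0,0,0,0,45],[0,0,0,0,0,0,45]]]}}

```text
t: 20.28
ee_pos: [0.5342, 0.1877, 0.3193]
eef_rot: [2.345, 2.09, 0.005]
contact_force: [0.7, 0.3, -2.2]
grip_width: 0.0528
grasp_force: 32.2
```

```bash
python3 - <<'E'
from h import *
togo([.5719,-.0259,.318])
S=imaging.read_camera("side")
cv2.imwrite("pics/g2.png",cv2.resize(S[60:300,130:330],(500,600),interpolation=2)[:,:,::-1])
E
```

```text
t 20.28 pos [0.5342 0.1877 0.3193] yaw -6.57 tilt [0.0021 0.0023] F [ 0.69  0.28 -2.25] w 52.8
 turn z -0.17 shift now-axes [-207.9   61.9    1. ] goal-axes [-208.    61.2    1.3]
```

View pics/g2.png

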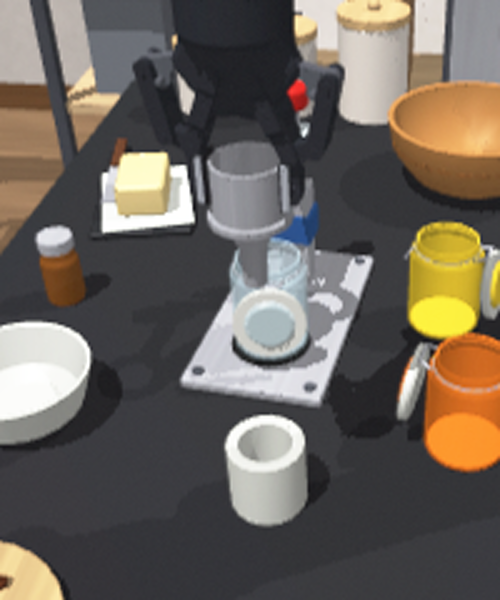

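The funnel is held upright above the emptied cup; the cup (266,470) and the jar stand where they were. Carry it over the ring.

{"api": "step_arm", "payload": {"increments": [[[0,0,0,-15,4.1,0,45],[0,0,0,-30,9,0,45],[0,0,0,-35,11,0,45],[0,0,0,-35,11,0,45],[0,0,0,-35,11,0,45],[0,0,0,-30,9,0,45],[0,0,0,-20,6,0,45],[0,0,0,-6,1,0,45],[0,0,0,0,0,0,45],[0,0,0,0,0,0,45]]]}}

```text
t: 21.17
ee_pos: [0.5714, -0.0229, 0.3159]
eef_rot: [-2.342, -2.089, 0.003]
contact_force: [-0.2, 0.4, -1.7]
grip_width: 0.0529
grasp_force: 32.1
```

{"api": "step_arm", "payload": {"increments": [[[0,0,0,0,0,0,45],[0,0,0,0,0,0,45],[0,0,0,0,0,0,45]]]}}

```text
t: 21.42
ee_pos: [0.5721, -0.0224, 0.3172]
eef_rot: [-2.342, -2.093, 0.0]
contact_force: [-0.5, 0.7, -1.8]
grip_width: 0.0529
grasp_force: 32.1
```

```bash
python3 - <<'E'
from h import *
togo([.5724,-.0239,.2347])
S=imaging.read_camera("side");T=imaging.read_camera("top")
cv2.imwrite("pics/o.png",np.hstack([cv2.resize(S[60:180,190:290],(500,600),interpolation=2),cv2.resize(T[110:210,260:310],(300,600),interpolation=2)])[:,:,::-1])
E
```

```text
t 21.42 pos [ 0.5721 -0.0224  0.3172] yaw -6.42 tilt [ 0.0005 -0.0006] F [-0.53  0.72 -1.85] w 52.9
 turn z -0.02 shift now-axes [-1.4  0.5 82.5] goal-axes [-1.4  0.5 82.5]
```

View pics/o.png

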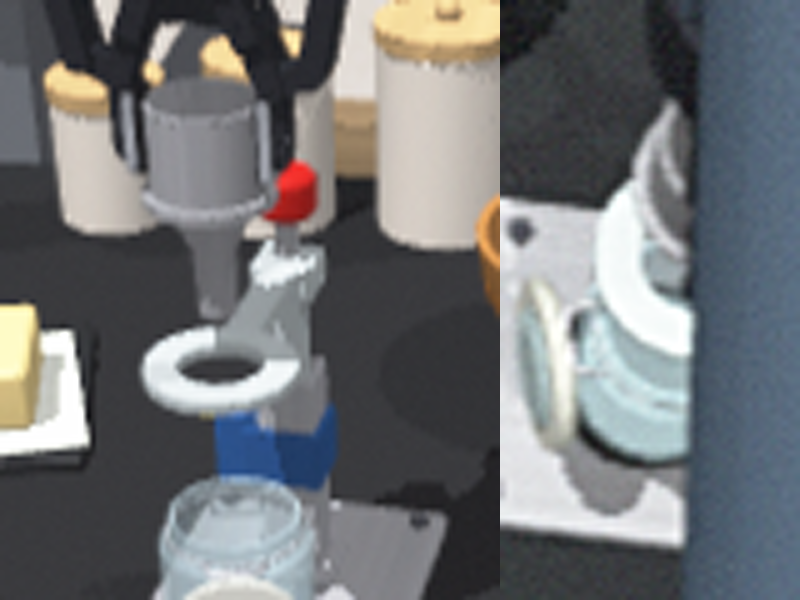

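Side view: the spout tip (215,312) sits over the ring (centre 221,368), laterally aligned to about 1 mm; the top view is mostly hidden by the arm. I check the depth through the projection.

```bash
python3 - <<'E'
from h import *
c=np.array([.5725,-.0257])
a=proj("side",[*c,.2085]);b=proj("side",[*c,.235]);s=proj("side",[*c,.291])
print(a,b,s,"diff",b-a,s-a,"px/mm y",(proj("side",[c[0],c[1]+.01,.235])-b)/10)
# centre of ring top by outer extremes, and spout bottom front edge / shoulder bottom front edge
th=np.linspace(0,6.283,200)
def circ(r,z,c=c): q=np.array([proj("side",[c[0]+r*np.cos(t),c[1]+r*np.sin(t),z]) for t in th]); return q.min(0),q.max(0)
for r,z in((.038,.2085),(.021,.2085),(.009,.235),(.031,.291),(.027,.337)): lo,hi=circ(r,z); print(r,z,"crop",((lo-[190,60]+.5)*5-.5).round(1),((hi-[190,60]+.5)*5-.5).round(1))
E
```

```text
[233.90702515 131.35426001] [233.21506886 121.31455935] [231.66729496  98.85766888] diff [ -0.69195629 -10.03970065] [ -2.23973019 -32.49659113] px/mm y [-0.08049681  0.19455855]
0.038 0.2085 crop [141.7 322.1] [300.9 398. ]
0.021 0.2085 crop [177.5 338.2] [265.4 380.1]
0.009 0.235 crop [198.9 299.9] [237.2 317.4]
0.031 0.291 crop [141.4 169.2] [278.9 225. ]
0.027 0.337 crop [141.5  75.3] [265.3 120.2]
```

{"api": "step_arm", "payload": {"increments": [[[0,0,0,-1.4,0.5,5,45],[0,0,0,0,0,10,45],[0,0,0,0,0,10,45],[0,0,0,0,0,10,45],[0,0,0,0,0,5,45],[0,0,0,0,0,0,45],[0,0,0,0,0,0,45],[0,0,0,0,0,0,45]]]}}

```text
t: 22.18
ee_pos: [0.5729, -0.0257, 0.2777]
eef_rot: [2.345, 2.09, 0.001]
contact_force: [0.2, -0.8, -2.0]
grip_width: 0.053
grasp_force: 32.1
```

{"api": "step_arm", "payload": {"increments": [[[0,0,0,0,0,3,45],[0,0,0,0,0,3,45],[0,0,0,0,0,2,45],[0,0,0,0,0,0,45],[0,0,0,0,0,0,45]]]}}

```text
t: 22.6
ee_pos: [0.5725, -0.0256, 0.2693]
eef_rot: [-2.345, -2.09, 0.0]
contact_force: [0.6, 1.0, -1.5]
grip_width: 0.0529
grasp_force: 32.2
```

{"api": "step_arm", "payload": {"increments": [[[0,0,0,1.5,0,2,45],[0,0,0,0,0,3,45],[0,0,0,0,0,3,45],[0,0,0,0,0,0,45],[0,0,0,0,0,0,45],[0,0,0,0,0,0,45]]]}}

```text
t: 23.1
ee_pos: [0.5727, -0.0241, 0.2615]
eef_rot: [-2.345, -2.09, 0.0]
contact_force: [-0.6, 0.0, -2.0]
grip_width: 0.0533
grasp_force: 32.2
```

{"api": "step_arm", "payload": {"increments": [[[0,0,0,0,0,2,45],[0,0,0,0,0,2,45],[0,0,0,0,0,0,45],[0,0,0,0,0,0,45]]]}}

```text
t: 23.43
ee_pos: [0.5726, -0.0241, 0.2573]
eef_rot: [-2.345, -2.09, 0.0]
contact_force: [0.8, -0.2, -0.7]
grip_width: 0.0531
grasp_force: 32.2
```

{"api": "step_arm", "payload": {"increments": [[[0,0,0,0,0,2,45],[0,0,0,0,0,1,45],[0,0,0,0,0,0,45],[0,0,0,0,0,0,45]]]}}

```text
t: 23.77
ee_pos: [0.5727, -0.0241, 0.2544]
eef_rot: [-2.345, -2.09, 0.0]
contact_force: [0.1, -0.4, -1.1]
grip_width: 0.053
grasp_force: 32.2
```

{"api": "step_arm", "payload": {"increments": [[[0,0,0,0,0,2,45],[0,0,0,0,0,2,45],[0,0,0,0,0,0,45],[0,0,0,0,0,0,45]]]}}

```text
t: 24.1
ee_pos: [0.5726, -0.0241, 0.2503]
eef_rot: [-2.345, -2.09, 0.0]
contact_force: [-0.2, -0.0, -1.9]
grip_width: 0.053
grasp_force: 32.2
```

{"api": "step_arm", "payload": {"increments": [[[0,0,0,0,0,2,45],[0,0,0,0,0,1,45],[0,0,0,0,0,0,45],[0,0,0,0,0,0,45]]]}}

```text
t: 24.43
ee_pos: [0.5727, -0.0241, 0.2474]
eef_rot: [-2.345, -2.09, 0.0]
contact_force: [0.2, 0.1, -1.2]
grip_width: 0.0532
grasp_force: 32.2
```

{"api": "step_arm", "payload": {"increments": [[[0,0,0,0,0,2,45],[0,0,0,0,0,1,45],[0,0,0,0,0,0,45],[0,0,0,0,0,0,45]]]}}

```text
t: 24.77
ee_pos: [0.5727, -0.0241, 0.2444]
eef_rot: [-2.345, -2.09, 0.0]
contact_force: [0.5, -0.2, -1.8]
grip_width: 0.053
grasp_force: 32.2
```

{"api": "step_arm", "payload": {"increments": [[[0,0,0,0,0,1,45],[0,0,0,0,0,1,45],[0,0,0,0,0,0,45],[0,0,0,0,0,0,45]]]}}

```text
t: 25.1
ee_pos: [0.5727, -0.0241, 0.2424]
eef_rot: [-2.345, -2.09, 0.0]
contact_force: [0.0, 0.1, -1.7]
grip_width: 0.0534
grasp_force: 32.2
```

{"api": "step_arm", "payload": {"increments": [[[0,0,0,0,0,1,45],[0,0,0,0,0,1,45],[0,0,0,0,0,0,45],[0,0,0,0,0,0,45]]]}}

```text
t: 25.43
ee_pos: [0.5727, -0.0241, 0.2404]
eef_rot: [-2.345, -2.09, 0.0]
contact_force: [-0.4, 0.3, -1.3]
grip_width: 0.0525
grasp_force: 32.2
```

{"api": "step_arm", "payload": {"increments": [[[0,0,0,0,0,1,45],[0,0,0,0,0,1,45],[0,0,0,0,0,0,45],[0,0,0,0,0,0,45]]]}}

```text
t: 25.77
ee_pos: [0.5727, -0.0241, 0.2384]
eef_rot: [-2.345, -2.09, 0.0]
contact_force: [-0.4, 0.1, -1.0]
grip_width: 0.053
grasp_force: 32.2
```

{"api": "step_arm", "payload": {"increments": [[[0,0,0,0,0,1,45],[0,0,0,0,0,0,45],[0,0,0,0,0,0,45]]]}}

```text
t: 26.02
ee_pos: [0.5727, -0.0241, 0.2374]
eef_rot: [-2.345, -2.09, 0.0]
contact_force: [0.1, 0.2, -1.4]
grip_width: 0.053
grasp_force: 32.2
```

{"api": "step_arm", "payload": {"increments": [[[0,0,0,0,0,1,45],[0,0,0,0,0,0,45],[0,0,0,0,0,0,45]]]}}

```text
t: 26.27
ee_pos: [0.5727, -0.0241, 0.2364]
eef_rot: [-2.345, -2.09, 0.0]
contact_force: [-0.4, -1.1, -1.3]
grip_width: 0.0529
grasp_force: 32.2
```

No lateral force, so the neck is in the hole. On down to contact.

{"api": "step_arm", "payload": {"increments": [[[0,0,0,0,0,1,45],[0,0,0,0,0,0,45],[0,0,0,0,0,0,45]]]}}

```text
t: 26.52
ee_pos: [0.5727, -0.0241, 0.2354]
eef_rot: [-2.345, -2.09, 0.0]
contact_force: [-0.1, -1.0, -2.1]
grip_width: 0.0528
grasp_force: 32.2
```

{"api": "step_arm", "payload": {"increments": [[[0,0,0,0,0,1,45],[0,0,0,0,0,0,45],[0,0,0,0,0,0,45]]]}}

```text
t: 26.77
ee_pos: [0.5727, -0.0241, 0.2344]
eef_rot: [-2.345, -2.09, 0.0]
contact_force: [0.4, 1.0, -0.7]
grip_width: 0.053
grasp_force: 32.2
```

{"api": "step_arm", "payload": {"increments": [[[0,0,0,0,0,0.7,45],[0,0,0,0,0,0,45],[0,0,0,0,0,0,45]]]}}

```text
t: 27.02
ee_pos: [0.5727, -0.0241, 0.2337]
eef_rot: [-2.345, -2.09, 0.0]
contact_force: [0.7, -0.1, -1.7]
grip_width: 0.0529
grasp_force: 32.2
```

{"api": "step_arm", "payload": {"increments": [[[0,0,0,0,0,0.7,45],[0,0,0,0,0,0,45],[0,0,0,0,0,0,45]]]}}

```text
t: 27.27
ee_pos: [0.5728, -0.0241, 0.2334]
eef_rot: [2.345, 2.09, 0.001]
contact_force: [-1.3, 0.2, 1.4]
grip_width: 0.0531
grasp_force: 32.3
```

Contact at the expected height (0.2334, expected 0.233).

{"api": "step_arm", "payload": {"increments": [[[0,0,0,0,0,0.3,45],[0,0,0,0,0,0,45],[0,0,0,0,0,0,54],[0,0,0,0,0,0,57],[0,0,0,0,0,0,62],[0,0,0,0,0,0,70],[0,0,0,0,0,0,85],[0,0,0,0,0,0,85],[0,0,0,0,0,0,85],[0,0,0,0,0,0,85]]]}}

```text
t: 28.1
ee_pos: [0.5727, -0.0241, 0.2328]
eef_rot: [-2.345, -2.09, -0.0]
contact_force: [0.5, -0.7, 0.5]
grip_width: 0.085
grasp_force: 0.0
```

{"api": "step_arm", "payload": {"increments": [[[0,0,0,0,0,-5,85],[0,0,0,0,0,-15,85],[0,0,0,0,0,-25,85],[0,0,0,0,0,-30,85],[0,0,0,0,0,-25,85],[0,0,0,30,-25,0,85],[0,0,0,30,-25,0,85],[0,0,0,30,-25,0,85],[0,0,0,30,-25,0,85],[0,0,0,30,-25,0,85]]]}}

```text
t: 28.93
ee_pos: [0.4645, 0.1404, 0.3334]
eef_rot: [2.346, 2.09, 0.002]
contact_force: [0.7, 1.1, 0.4]
grip_width: 0.0848
grasp_force: 0.0
```

{"api": "step_arm", "payload": {"increments": [[[0,0,0,30,0,0,85],[0,0,0,30,0,0,85],[0,0,0,0,0,0,85],[0,0,0,0,0,0,85],[0,0,0,0,0,0,85],[0,0,0,0,0,0,85]]]}}

```text
t: 29.43
ee_pos: [0.4729, 0.1972, 0.333]
eef_rot: [2.348, 2.087, -0.0]
contact_force: [-0.1, 0.1, 0.3]
grip_width: 0.0853
grasp_force: 0.0
```

```bash
python3 - <<'E'
from h import *
S=imaging.read_camera("side");T=imaging.read_camera("top")
cv2.imwrite("pics/z.png",np.hstack([cv2.resize(S[70:220,190:290],(400,600),interpolation=2),cv2.resize(T[100:220,250:330],(400,600),interpolation=2)])[:,:,::-1])
E
```

```text
(no output)
```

View pics/z.png

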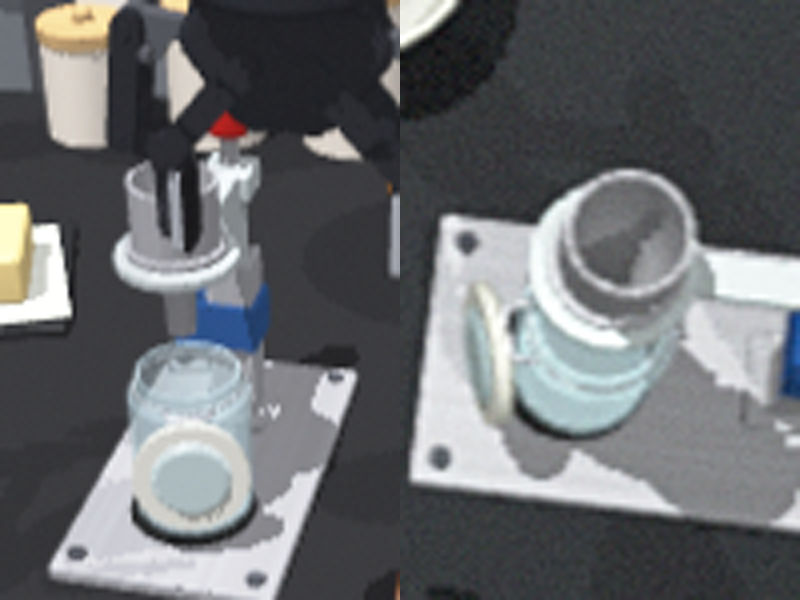

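The funnel stands upright with its shoulder flat in the ring (side 178,250; top 628,235) and its spout over the jar. The column is still raised, the jar is in place, and the gripper is clear.

```bash
python3 -c "
from cell import ticket
print(ticket.sign_off())"
```

```text
the job is handed in; nothing more can be done
None
```

The job is handed in: I raised the column four clicks, let it down onto the pawl and pressed the knob with about 15 N. The funnel is released flat in the ring with its spout over the jar, the jar was not moved, and it took about 29 s of the 72 s.

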